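# Spray can into the shoe-care caddy

### The job

Put the tall slim aluminium spray can away in the open wooden shoe-care caddy: stand it upright, right down on the floor of the jar row, between the two glass jars. The gap is too narrow, so let the can gently nudge the jars apart as you lower it; do not drop it in, press hard on the jars or knock them over, and leave both standing in their row.

Things in the scene. Friction and masses are not known exactly. Their poses are not given: they have to be found in the camera images.
- can: tall slim spray can, standing: aluminium, 38 mm diameter, 150 mm tall, 0.12 kg; bevelled foot (26 mm across at the bottom, full width from 10 mm up), straight sides 10 to 117 mm, white cap 26 mm across on top. Origin: centre of underside, z up. Look-alikes, in any order beside it: a small can, as slim but 85 mm tall, and a fat can, 54 mm diameter, 120 mm tall
- caddy: open wooden caddy fixed on the dresser, 134 x 172 mm, walls 45 mm high, 6 thick. Two compartments: the jar row with two glass jars (inside 60 mm along x, 160 mm along y), and on its -x side one full of a brush and tins (tops at 56 mm). Origin: on the dresser top under the centre of the jar row; x across the row, y along it, z up; row floor at z = 8 mm
- jar_a: amber glass jar, black lid, loose on the row's floor on its -y side: body 50 mm diameter up to 20 mm, shoulder sloping in to a lid 32 mm across (38 mm up), top at 50 mm; 0.11 kg, smooth, slides when pushed. Origin: centre of underside, z up. The gap between the jar bodies is 26 to 36 mm at the start (the can needs 38); each jar has room to slide outwards
- jar_b: second jar, the same as jar_a, on the +y side of the row. Origin: centre of underside, z up
Things that resemble listed ones, but are neither listed nor needed, are in the scene too. Leave any turquoise look-alike of the caddy alone.

How it is judged:
By the outcome, as a careful person would: the job done as asked, in the order asked, and still so for the second after the job is handed in, with the robot touching nothing.
It also fails if it takes over 38 s, if anything falls off the work surface, if the arm or the gripper's body presses on something with over 40 N, if the wrist force passes 120 N, or if a joint passes its speed limit or range.

### The arm

A 6-joint arm with a two-finger parallel gripper is mounted at the origin on the work surface. World frame = base frame: x ahead of the robot, y to its left, z up, the work surface at z = 0. Lengths are in m, angles in rad, forces in N, time in s.
With the tool pointing down it reaches from about 0.3 to 0.875 m from the base axis. Payload 6.4 kg.
Tool frame: the origin (TCP) lies at the very end of the fingers, on their centre line; the grasp point (between the pads) lies 19 mm behind it; z points along the fingers, y is the line along which they close (so a half turn about z gives the same grasp; the last joint's range is limited). The gripper opens to 85 mm and grips with 20 to 120 N. Pads are 22 mm wide; open, the fingers measure 114 mm over their backs; the gripper's body (76 mm by 85 mm) begins 54 mm behind the grasp point. The pads swing forward as they close: fully open they stand 13 mm farther back than shut.
Start: joints at [-1.488, 0.181, 1.607, -0, 1.354, -0.206], TCP at [0.164, -0.551, 0.231] pointing down, gripper open.
Joint ranges: [-2.99, 2.99], [-0.89, 2.07], [0.3, 2.58], [-1.14, 4.28], [0, 2.63], [-3.12, 3.12]. Speed limits (rad/s): [2.57, 2.57, 3.01, 3.14, 3.14, 3.14].

### API

Orientations are given as a unit quaternion [w, x, y, z].
In Python, from bench import ctrl gives the robot as it stands.
- The arm moves only by the tool jog_arm, never from a script. Its argument "series" is a list that holds one entry, the list of rows, each a list of 7 numbers: the shift along the tool's x, y, z in mm, then the turn, a rotation vector about the tool's x, y, z in rad, then the finger opening in mm, from 0 to 85.4. In form: [[[tx, ty, tz, rx, ry, rz, gripper], ...]]. A call has exactly 10 rows; each row shifts and turns the commanded pose from where the row before left it, along the tool's axes as they then stand; what a row does not reach is not made up. A row lasts 1/10 s, in which the tool goes at most 50 mm and 8.59 degrees, less where a joint would pass 70% of its speed; a pose out of reach is approached as far as the arm can. A call with a gripper value outside its range is refused whole. The fingers move at their own pace and stop on an object; the grip force is fixed at half the most. Time passes only in rows, so rows that do not move let the fingers close, or fill a call up. It gives the time, the measured TCP pose, the force, the opening and the grip force at its end, in the units of the state.
- ctrl.get_obs(): the state, without advancing time (a new reading comes with each control period).
- ctrl.camera(name): name is "scene" or "side" or "wrist"; returns a dict with "frame" (480x640x3 uint8, blue, green, red), "z_map" (480x640 float32, m along the optical axis (not along the pixel's ray), 0 where there is no reading), "fx", "fy", "cx", "cy" (pixels), "xyz" and "rotation" of the camera in the world. Camera axes: x right, y down, z forward; pixel columns grow to the right and rows downward; lengths in m; the calibration is good to about 2 mm. A picture is of the moment at which its call begins.
- ctrl.hand_in(): hands the job in; it is judged then, once.
The state is a dict: "time_s": time; "q": joint angles; "dq": joint speeds; "joint_efforts": joint torques, N m; "eef_pos": TCP position; "eef_rot": TCP orientation; "wrist_force": force on the tool from outside, world axes, zero at the start; "torque": the same for the moment, N m; "opening": opening from 0.0 (shut) to 1.0 (fully open); "grasp_force": force on a finger pad.
Only numpy, scipy, OpenCV 4.12 (cv2) and the standard library are available. Lean on these libraries where they do the work, as an engineer would, in place of code of your own. Each camera call takes 0.05 s, during which the arm holds its last target. There are 200 camera calls.

## Working session

There is one attempt and no reset: what is moved stays moved. The work goes in short steps, Python scripts to look and compute and a tool call to move; the robot and the scene stay as the last step left them, time stands still between calls to the robot, and variables do not carry over. Pictures are saved under pics/ and viewed, at most 10 in all, crops included, and the job is handed in when it is done.

Besides the shell and the picture viewer there is one more tool, called in YAML: its name, and indented under it one key for each argument. jog_arm: Moves the arm, as the interface text tells. Its arguments: {"type":"object","properties":{"series":{"type":"array"}},"required":["series"]}

```bash
mkdir -p pics
cat > h.py <<'E'
import numpy as np, cv2
from bench import ctrl
def cloud(c):
    z=c["z_map"]; v,u=np.mgrid[:480,:640]
    P=np.stack([(u-c["cx"])/c["fx"]*z,(v-c["cy"])/c["fy"]*z,z],-1)
    R=np.array(c["rotation"],float)
    if R.shape!=(3,3):
        from scipy.spatial.transform import Rotation as Q
        R=Q.from_quat(np.roll(R,-1)).as_matrix()
    W=P@R.T+np.array(c["xyz"]); W[z==0]=np.nan
    return W
E
python3 - <<'E'
from h import *
o=ctrl.get_obs();print(o)
for n in("scene","side"):
    c=ctrl.camera(n);cv2.imwrite(f"pics/{n}0.png",c["frame"]);np.save(f"{n}0.npy",cloud(c));print(n,c["xyz"],c["rotation"],c["fx"])
E
```

```text
{'time_s': 0.0, 'q': array([-1.48827724e+00,  1.81538041e-01,  1.60803219e+00,  9.55387867e-06,
        1.35380043e+00, -2.06306790e-01]), 'dq': array([ 1.07539520e-03,  1.91700169e-04,  5.19598670e-05,  1.35135306e-04,
       -1.82455853e-04,  7.02544326e-05]), 'joint_efforts': array([-2.10074982e-04, -4.44872403e+01, -3.51336801e+01, -2.34669606e-04,
        9.37944045e-03,  1.48912648e-05]), 'eef_pos': array([ 0.16374394, -0.55060386,  0.23037416]), 'eef_rot': array([-8.87011962e-04,  9.89590319e-01,  1.43910426e-01,  5.96437444e-05]), 'wrist_force': array([-0.05234651,  0.42253919,  0.18238555]), 'torque': array([ 0.03459464,  0.02919876, -0.05687402]), 'grasp_force': 0.0, 'opening': 0.998158676094662}
scene [1.02676789 0.08462767 0.81921259] [-0.18956561  0.62197881  0.72430843 -0.22931319] 452.85250602970234
side [0.13421694 0.65414028 0.70176693] [ 0.10848649 -0.26134889  0.87459091 -0.39372347] 439.6978810435924
```

View pics/scene0.png

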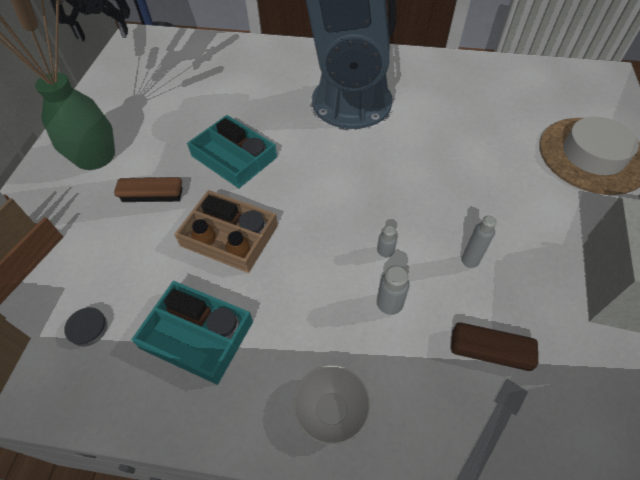

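View pics/side0.png

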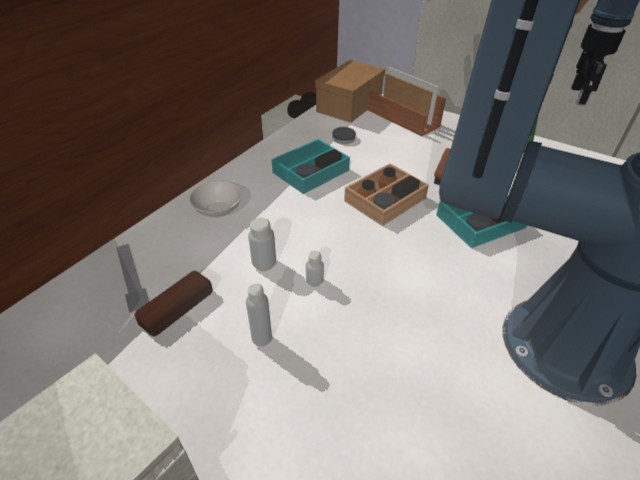

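The scene view shows three cans: small at (388,240), fat at (393,290) and tall slim at (479,242). The wooden caddy is at (228,230), with jars at (203,230) and (237,240). The turquoise look-alikes are at (232,150) and (195,330). The can at (479,242) fits the description best, so I'll measure all three and confirm it in a crop.

Run:
```python
from h import *
from scipy import ndimage
im=cv2.imread("pics/scene0.png")
a=cv2.resize(im[195:325,350:510],None,fx=4,fy=4,interpolation=cv2.INTER_CUBIC)[:, :400*2]
b=cv2.resize(im[180:280,165:290],(625,500),interpolation=cv2.INTER_CUBIC)
cv2.imwrite("pics/cans.png",a);cv2.imwrite("pics/caddy.png",b)
for n in("scene","side"):
    W=np.load(n+"0.npy");x,y,z=W[...,0],W[...,1],W[...,2]
    print(n,"table z",np.nanmedian(z[(abs(x-.5)<.2)&(abs(y)<.15)]))
    m=(z>.012)&(z<.25)&(x>.2)&(x<.8)&(abs(y)<.6)
    L,k=ndimage.label(m)
    for i in range(1,k+1):
        P=W[L==i]
        if len(P)<150: continue
        vv,uu=np.where(L==i)
        print(int(uu.mean()),int(vv.mean()),len(P),"min",P.min(0).round(3),"max",P.max(0).round(3),"q99z",np.percentile(P[:,2],98).round(3))
```

```text
scene table z 0.0014511078754043671
86 125 2863 min [ 0.244 -0.6    0.012] max [ 0.367 -0.549  0.224] q99z 0.22
233 149 2656 min [ 0.2   -0.379  0.012] max [ 0.355 -0.162  0.061] q99z 0.058
147 187 1407 min [ 0.371 -0.502  0.012] max [ 0.44  -0.351  0.046] q99z 0.043
226 228 4664 min [ 0.403 -0.318  0.012] max [ 0.577 -0.116  0.064] q99z 0.06
615 264 5939 min [0.385 0.528 0.012] max [0.593 0.6   0.165] q99z 0.163
478 241 983 min [0.469 0.285 0.012] max [0.504 0.323 0.154] q99z 0.152
41 236 793 min [ 0.546 -0.6    0.012] max [ 0.616 -0.579  0.074] q99z 0.072
386 241 483 min [0.47  0.109 0.012] max [0.504 0.146 0.088] q99z 0.087
392 289 1219 min [0.585 0.119 0.012] max [0.633 0.172 0.125] q99z 0.123
195 321 4656 min [ 0.64  -0.315  0.012] max [ 0.8   -0.114  0.061] q99z 0.058
84 325 1168 min [ 0.709 -0.464  0.012] max [ 0.782 -0.389  0.028] q99z 0.026
11 330 387 min [ 0.776 -0.534  0.012] max [ 0.8   -0.526  0.103] q99z 0.098
494 346 2828 min [0.642 0.262 0.012] max [0.707 0.411 0.045] q99z 0.044
334 380 1383 min [0.759 0.001 0.012] max [0.8   0.119 0.05 ] q99z 0.047
side table z -0.00
[... 284 characters left out ...]
] max [ 0.8   -0.111  0.057] q99z 0.056
440 164 210 min [ 0.396 -0.49   0.012] max [ 0.438 -0.347  0.043] q99z 0.041
385 191 2812 min [ 0.404 -0.313  0.012] max [ 0.578 -0.113  0.061] q99z 0.057
226 205 245 min [0.76  0.003 0.013] max [0.8   0.12  0.047] q99z 0.045
470 223 1308 min [ 0.2   -0.269  0.012] max [ 0.355 -0.158  0.054] q99z 0.046
261 242 1147 min [0.579 0.125 0.012] max [0.632 0.176 0.122] q99z 0.12
314 267 515 min [0.464 0.112 0.012] max [0.501 0.15  0.086] q99z 0.085
172 301 2270 min [0.639 0.267 0.012] max [0.706 0.417 0.043] q99z 0.041
258 314 1202 min [0.464 0.286 0.012] max [0.501 0.327 0.152] q99z 0.15
123 419 8084 min [0.388 0.532 0.053] max [0.595 0.6   0.163] q99z 0.161
```

View pics/cans.png

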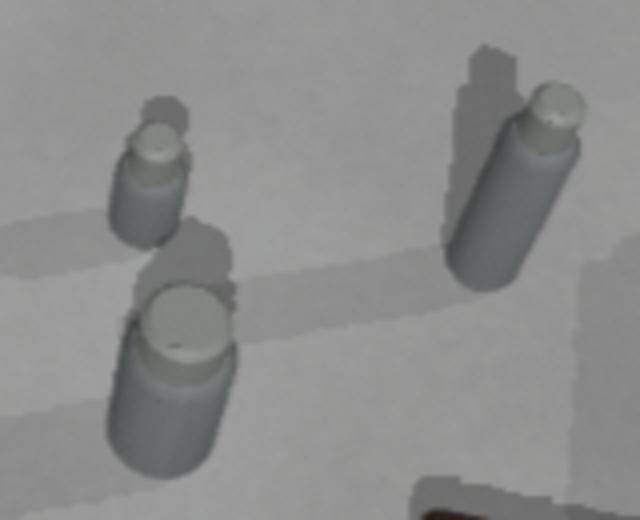

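View pics/caddy.png

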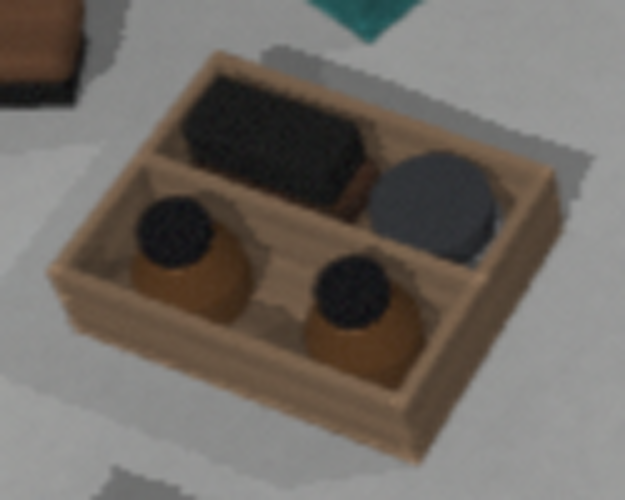

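The crop confirms it. The can at (479,242) is as slim as the small one and measures about 150 mm tall, against 87 mm for the small can and 122 mm for the fat one. The caddy crop shows the row on the camera side, with the amber jars left and right of a clear gap. Next I'll fit the poses.

```bash
cat > fit.py <<'E'
from h import *
from scipy.optimize import least_squares
def fitcaddy(W,zb):
    P=W.reshape(-1,3);P=P[np.isfinite(P).all(1)]-[0,0,zb]
    c=P[(P[:,0]>.385)&(P[:,0]<.6)&(P[:,1]>-.335)&(P[:,1]<-.1)&(P[:,2]>.012)&(P[:,2]<.07)]
    r=c[(c[:,2]>.041)&(c[:,2]<.049)]
    (cx,cy),s,a=cv2.minAreaRect((r[:,:2]*1000).astype(np.float32))
    a=np.radians(a)
    ang=[a+k*np.pi/2 for k in range(4)]; 
    long=a if s[0]>s[1] else a+np.pi/2   # direction of y axis
    ex=np.array([np.sin(long),-np.cos(long)]); ex*=np.sign(ex[0]); ey=np.array([-ex[1],ex[0]])
    o=np.array([cx,cy])/1000+.031*ex
    print("size",np.round(s,1),"centre",round(cx,1),round(cy,1),"yaw deg",np.degrees(np.arctan2(ex[1],ex[0])).round(2),"rowO",o.round(4))
    l=(c[:,:2]-o)@np.c_[ex,ey]
    for sg in(-1,1):
        k=(abs(l[:,0])<.028)&(l[:,1]*sg>.005)&(abs(l[:,1])<.078)&(c[:,2]>.054)&(c[:,2]<.064)
        q=l[k]; print(" jar",sg,k.sum(),"local mid",((q.min(0)+q.max(0))/2*1000).round(1),"mean",(q.mean(0)*1000).round(1),"ext",(np.ptp(q,0)*1000).round(1),"z",c[k,2].mean().round(4))
    return o,ex,ey
def fitcan(W,zb):
    P=W.reshape(-1,3);P=P[np.isfinite(P).all(1)]-[0,0,zb]
    c=P[(P[:,0]>.44)&(P[:,0]<.53)&(P[:,1]>.26)&(P[:,1]<.35)&(P[:,2]>.015)]
    t=c[c[:,2]>.147]; b=c[(c[:,2]>.02)&(c[:,2]<.11)]
    f=least_squares(lambda p:np.hypot(*(b[:,:2]-p).T)-.019,t.mean(0)[:2],loss="soft_l1",f_scale=.001)
    print("can cap",t.mean(0).round(4),len(t),"cyl",f.x.round(4),"rms",np.sqrt(np.mean(f.fun**2)).round(4))
if __name__=="__main__":
    for n,zb in(("scene",.0015),("side",-.0005)):
        W=np.load(n+"0.npy");print(n);fitcaddy(W,zb);fitcan(W,zb)
E
python3 fit.py; python3 -c "
from h import *
from scipy.spatial.transform import Rotation as Q
o=ctrl.get_obs();print(Q.from_quat(np.roll(o['eef_rot'],-1)).as_matrix().round(3))"
```

```text
scene
size [174.1 136.9] centre 490.0 -216.2 yaw deg -14.72 rowO [ 0.52   -0.2241]
 jar -1 155 local mid [  0.3 -41.5] mean [  1.2 -41.2] ext [32.3 32.4] z 0.0572
 jar 1 160 local mid [-2.1 41.8] mean [-1.3 42.5] ext [30.8 32. ] z 0.0574
can cap [0.4847 0.3041 0.1494] 100 cyl [0.4821 0.3048] rms 0.0009
side
size [178.1 136.5] centre 490.4 -214.4 yaw deg -15.31 rowO [ 0.5203 -0.2226]
 jar -1 71 local mid [  1.  -40.1] mean [ -0.  -39.9] ext [33.8 29.4] z 0.0571
 jar 1 82 local mid [-2.9 43.2] mean [-3.4 43.7] ext [31.4 32.1] z 0.0574
can cap [0.4827 0.3077 0.1493] 121 cyl [0.4847 0.306 ] rms 0.0007
[[ 0.959  0.285 -0.   ]
 [ 0.285 -0.959  0.002]
 [ 0.    -0.001 -1.   ]]
```

jog_arm:
  series:
    - [[0, 0, 0, 0, 0, 0.139, 85], [0, 0, 0, 0, 0, 0.139, 85], [0, 0, 0, 0, 0, 0.139, 85], [0, 0, 0, 0, 0, 0.137, 85], [30, -35, 0, 0, 0, 0, 85], [30, -35, 0, 0, 0, 0, 85], [30, -35, 0, 0, 0, 0, 85], [30, -35, 0, 0, 0, 0, 85], [30, -35, 0, 0, 0, 0, 85], [30, -35, 0, 0, 0, 0, 85]]

```text
time_s: 1.1
eef_pos: [0.3937, -0.3942, 0.231]
eef_rot: [-0.0, 0.991, -0.132, -0.0]
wrist_force: [0.2, -0.9, 0.4]
opening: 0.998
grasp_force: 0.0
```

jog_arm:
  series:
    - [[-6.5, -48, 0, 0, 0, 0, 85], [-6.5, -48, 0, 0, 0, 0, 85], [-6.5, -48, 0, 0, 0, 0, 85], [-6.5, -48, 0, 0, 0, 0, 85], [-6.5, -48, 0, 0, 0, 0, 85], [-6.5, -48, 0, 0, 0, 0, 85], [-6.5, -48, 0, 0, 0, 0, 85], [-6.5, -48, 0, 0, 0, 0, 85], [-6.5, -48, 0, 0, 0, 0, 85], [-6.5, -48, 0, 0, 0, 0, 85]]

```text
time_s: 2.1
eef_pos: [0.4553, 0.0866, 0.2312]
eef_rot: [0.0, 0.991, -0.132, 0.0]
wrist_force: [1.4, -0.2, 0.5]
opening: 0.996
grasp_force: 0.0
```

jog_arm:
  series:
    - [[-6, -45, 0, 0, 0, 0, 85], [-6, -45, 0, 0, 0, 0, 85], [-6, -45, 0, 0, 0, 0, 85], [-6, -45, 0, 0, 0, 0, 85], [-6, -34, 0, 0, 0, 0, 85], [0, -5, 0, 0, 0, 0, 85], [0, 0, 0, 0, 0, 0, 85], [0, 0, 0, 0, 0, 0, 85], [0, 0, 0, 0, 0, 0, 85], [0, 0, 0, 0, 0, 0, 85]]

```text
time_s: 3.1
eef_pos: [0.4843, 0.3026, 0.2315]
eef_rot: [0.0, 0.991, -0.133, 0.0]
wrist_force: [0.0, -0.1, -0.2]
opening: 0.996
grasp_force: 0.0
```

Run:
```python
from h import *
from fit import *
o=ctrl.get_obs();print(o["eef_pos"],o["q"].round(3))
c=ctrl.camera("wrist");cv2.imwrite("pics/w1.png",c["frame"]);W=cloud(c)
P=W.reshape(-1,3);P=P[np.isfinite(P).all(1)]
tb=P[(abs(P[:,2])<.01)];zb=np.median(tb[:,2]);print("tab",zb,len(tb),c["xyz"])
fitcan(W,zb)
```

```text
[0.48429105 0.30258508 0.23145336] [ 0.351  0.172  1.617 -0.     1.353  2.189]
tab 0.0008906562605910939 203783 [0.56128885 0.28179237 0.37470851]
can cap [0.4978 0.3048 0.302 ] 31151 cyl [0.4846 0.3062] rms 0.0002
```

The wrist view fits the can at (0.4846, 0.306), which agrees with the other two cameras. I'll correct the offset, descend and grip.

jog_arm:
  series:
    - [[-0.7, -3.3, 20, 0, 0, 0, 85], [0, 0, 30, 0, 0, 0, 85], [0, 0, 30, 0, 0, 0, 85], [0, 0, 30, 0, 0, 0, 85], [0, 0, 25, 0, 0, 0, 85], [0, 0, 12.5, 0, 0, 0, 85], [0, 0, 0, 0, 0, 0, 60], [0, 0, 0, 0, 0, 0, 45], [0, 0, 0, 0, 0, 0, 30], [0, 0, 0, 0, 0, 0, 30]]

```text
time_s: 4.15
eef_pos: [0.4855, 0.3073, 0.0858]
eef_rot: [-0.0, 0.991, -0.132, 0.001]
wrist_force: [-0.5, -2.4, 5.2]
opening: 0.427
grasp_force: 59.9
```

jog_arm:
  series:
    - [[0, 0, 0, 0, 0, 0, 25], [0, 0, 0, 0, 0, 0, 25], [0, 0, 0, 0, 0, 0, 25], [0, 0, 0, 0, 0, 0, 25], [0, 0, -5, 0, 0, 0, 25], [0, 0, -10, 0, 0, 0, 25], [0, 0, -15, 0, 0, 0, 25], [0, 0, 0, 0, 0, 0, 25], [0, 0, 0, 0, 0, 0, 25], [0, 0, 0, 0, 0, 0, 25]]

```text
time_s: 5.15
eef_pos: [0.484, 0.307, 0.1136]
eef_rot: [0.0, 0.991, -0.132, -0.0]
wrist_force: [0.0, 0.3, -1.3]
opening: 0.424
grasp_force: 60.0
```

Run:
```python
from h import *
o=ctrl.get_obs();print(o["eef_pos"],o["opening"],o["grasp_force"],o["wrist_force"])
ims=[]
for n,zb in(("scene",.0015),("side",-.0005)):
    c=ctrl.camera(n);W=cloud(c);P=W.reshape(-1,3);P=P[np.isfinite(P).all(1)]-[0,0,zb]
    b=P[(abs(P[:,0]-.484)<.05)&(abs(P[:,1]-.306)<.05)&(P[:,2]>.01)&(P[:,2]<.1)]
    from scipy.optimize import least_squares
    for lo,hi in((.042,.065),(.065,.09)):
        k=b[(b[:,2]>lo)&(b[:,2]<hi)];f=least_squares(lambda p:np.hypot(*(k[:,:2]-p).T)-.019,[.484,.306],loss="soft_l1",f_scale=.001)
        print(n,lo,f.x.round(4),len(k))
    print("bottom",np.sort(b[:,2])[:5])
```

```text
[0.48396819 0.30702641 0.11357116] 0.42431901629892677 59.99818057171069 [ 0.04804466  0.29041932 -1.34788972]
scene 0.042 [0.4807 0.3051] 129
scene 0.065 [0.4809 0.3051] 153
bottom [0.029497   0.03261817 0.03338556 0.03670699 0.03709725]
side 0.042 [0.483 0.306] 166
side 0.065 [0.4831 0.3063] 187
bottom [0.02950536 0.03116569 0.03187238 0.0336549  0.03487016]
```

jog_arm:
  series:
    - [[0, 0, -20, 0, 0, 0, 25], [0, 0, -35, 0, 0, 0, 25], [3, 8, -35, 0, 0, 0, 25], [8, 24, -10, 0, 0, 0, 25], [15, 43, 0, 0, 0, 0, 25], [15, 43, 0, 0, 0, 0, 25], [15, 43, 0, 0, 0, 0, 25], [15, 43, 0, 0, 0, 0, 25], [15, 43, 0, 0, 0, 0, 25], [15, 43, 0, 0, 0, 0, 25]]

```text
time_s: 6.25
eef_pos: [0.5053, -0.0009, 0.2135]
eef_rot: [-0.0, 0.991, -0.132, -0.0]
wrist_force: [0.9, 0.2, -0.7]
opening: 0.424
grasp_force: 60.2
```

jog_arm:
  series:
    - [[15, 43, 0, 0, 0, 0, 25], [15, 43, 0, 0, 0, 0, 25], [15, 43, 0, 0, 0, 0, 25], [15, 43, 0, 0, 0, 0, 25], [9, 25, 0, 0, 0, 0, 25], [4, 12, 0, 0, 0, 0, 25], [0, 0, 0, 0, 0, 0, 25], [0, 0, 0, 0, 0, 0, 25], [0, 0, 0, 0, 0, 0, 25], [0, 0, 0, 0, 0, 0, 25]]

```text
time_s: 7.25
eef_pos: [0.5215, -0.2186, 0.2139]
eef_rot: [-0.0, 0.991, -0.131, -0.0]
wrist_force: [0.7, -0.2, -2.1]
opening: 0.425
grasp_force: 60.3
```

```bash
cat > chk.py <<'E'
from fit import *
import sys
o=ctrl.get_obs();T=o["eef_pos"];print(T.round(4),o["opening"].round(3),o["wrist_force"].round(1))
lo,hi=float(sys.argv[1]),float(sys.argv[2])
for n,zb in(("scene",.0015),("side",-.0005)):
    c=ctrl.camera(n);cv2.imwrite(f"pics/{n}_{sys.argv[3]}.png",c["frame"]);W=cloud(c)
    O,ex,ey=fitcaddy(W,zb)
    P=W.reshape(-1,3);P=P[np.isfinite(P).all(1)]-[0,0,zb]
    b=P[(abs(P[:,0]-T[0])<.04)&(abs(P[:,1]-T[1])<.04)&(P[:,2]>lo)&(P[:,2]<hi)]
    for l,h in((lo,(lo+hi)/2),((lo+hi)/2,hi)):
        k=b[(b[:,2]>l)&(b[:,2]<h)]
        f=least_squares(lambda p:np.hypot(*(k[:,:2]-p).T)-.019,T[:2],loss="soft_l1",f_scale=.001)
        print(n,"can",f.x.round(4),len(k),"local",(np.array([(f.x-O)@ex,(f.x-O)@ey])*1000).round(1),"rms",np.sqrt(np.mean(f.fun**2)).round(4))
E
python3 chk.py .14 .19 hi
```

```text
Traceback (most recent call last):
  File "chk.py", line 3, in <module>
    o=ctrl.get_obs();T=o["eef_pos"];print(T.round(4),o["opening"].round(3),o["wrist_force"].round(1))
                                                     ^^^^^^^^^^^^^^^^^^
AttributeError: 'float' object has no attribute 'round'
```

```bash
sed -i 's/o\["opening"\].round(3)/o["opening"]/' chk.py; python3 chk.py .14 .19 hi
```

```text
[ 0.5215 -0.2186  0.2139] 0.42492309598414385 [ 0.7 -0.2 -2.1]
size [174.6 136.4] centre 489.9 -216.5 yaw deg -14.76 rowO [ 0.5199 -0.2244]
 jar -1 152 local mid [  0.4 -41. ] mean [  1.1 -40.8] ext [31.7 32. ] z 0.0575
 jar 1 164 local mid [-1.3 42.2] mean [-1.1 42.9] ext [30.5 31.5] z 0.0573
scene can [ 0.5193 -0.2208] 168 local [-1.5  3.3] rms 0.0008
scene can [ 0.5194 -0.2207] 189 local [-1.4  3.4] rms 0.0008
size [177.9 137. ] centre 491.1 -214.1 yaw deg -15.15 rowO [ 0.5211 -0.2222]
 jar -1 73 local mid [  0.6 -41. ] mean [ -1.1 -40.5] ext [34.  32.7] z 0.0572
 jar 1 83 local mid [-4.  42.4] mean [-4.2 43.3] ext [31.1 28.7] z 0.0574
side can [ 0.5206 -0.2199] 142 local [-1.1  2.1] rms 0.0014
side can [ 0.5209 -0.2196] 147 local [-0.8  2.5] rms 0.0013
```

jog_arm:
  series:
    - [[0, 2, 8, 0, 0, 0, 25], [0, 0, 15, 0, 0, 0, 25], [0, 0, 15, 0, 0, 0, 25], [0, 0, 15, 0, 0, 0, 25], [0, 0, 12, 0, 0, 0, 25], [0, 0, 8, 0, 0, 0, 25], [0, 0, 7, 0, 0, 0, 25], [0, 0, 6, 0, 0, 0, 25], [0, 0, 4, 0, 0, 0, 25], [0, 0, 0, 0, 0, 0, 25]]

```text
time_s: 8.35
eef_pos: [0.5207, -0.2219, 0.1234]
eef_rot: [-0.0, 0.991, -0.132, -0.0]
wrist_force: [-0.1, 0.1, -0.9]
opening: 0.425
grasp_force: 60.2
```

```bash
python3 chk.py .068 .1 mid; python3 -c "
import cv2,numpy as np
a=cv2.imread('pics/scene_mid.png')[170:290,150:310];b=cv2.imread('pics/side_mid.png')[130:250,320:480]
cv2.imwrite('pics/mid2.png',np.hstack([cv2.resize(k,(400,300),interpolation=2) for k in(a,b)]))"
```

```text
[ 0.5207 -0.2219  0.1234] 0.42492388715771673 [-0.1  0.1 -0.9]
size [175.6 136.2] centre 490.1 -216.5 yaw deg -14.91 rowO [ 0.5201 -0.2245]
 jar -1 136 local mid [  0.9 -31.1] mean [  2.1 -41.6] ext [31.7 50.9] z 0.0573
 jar 1 203 local mid [-0.1 31.7] mean [ 0.  37.4] ext [34.1 51.4] z 0.0577
scene can [ 0.5182 -0.224 ] 88 local [-1.9  0. ] rms 0.0007
scene can [ 0.5184 -0.2239] 98 local [-1.8  0.1] rms 0.0008
size [177.6 136.6] centre 490.9 -214.2 yaw deg -15.78 rowO [ 0.5207 -0.2226]
 jar -1 53 local mid [ -0.8 -42.4] mean [ -3.2 -42.4] ext [27.5 31.6] z 0.0574
 jar 1 116 local mid [-3.5 32.3] mean [-5.5 34.7] ext [31.5 53.9] z 0.0579
side can [ 0.5202 -0.2229] 81 local [-0.4 -0.4] rms 0.0017
side can [ 0.5204 -0.2232] 80 local [-0.2 -0.6] rms 0.0014
```

View pics/mid2.png

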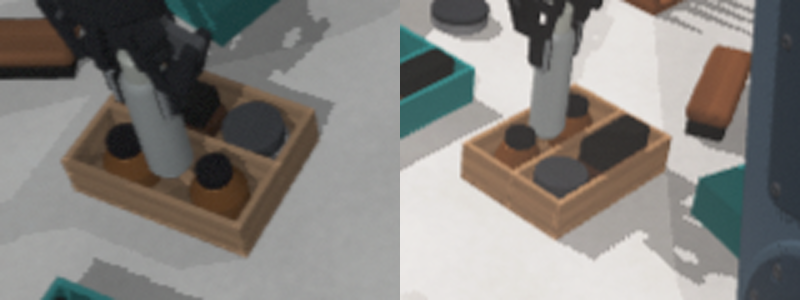

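The crop shows the can hanging upright between the two jars, at about (155,150) in the left half, with its foot above the gap and both jars untouched. It sits about 1 mm too far towards -y, so I'll correct that and lower gently.

jog_arm:
  series:
    - [[0, -1, 4, 0, 0, 0, 25], [0, 0, 4, 0, 0, 0, 25], [0, 0, 3, 0, 0, 0, 25], [0, 0, 2, 0, 0, 0, 25], [0, 0, 1.5, 0, 0, 0, 25], [0, 0, 1.5, 0, 0, 0, 25], [0, 0, 1, 0, 0, 0, 25], [0, 0, 1, 0, 0, 0, 25], [0, 0, 1, 0, 0, 0, 25], [0, 0, 1, 0, 0, 0, 25]]

```text
time_s: 9.45
eef_pos: [0.5213, -0.2212, 0.1039]
eef_rot: [0.0, 0.991, -0.132, 0.0]
wrist_force: [-0.0, -2.0, 1.6]
opening: 0.427
grasp_force: 60.5
```

jog_arm:
  series:
    - [[0, 0, 0.7, 0, 0, 0, 25], [0, 0, 0.7, 0, 0, 0, 25], [0, 0, 0.7, 0, 0, 0, 25], [0, 0, 0.7, 0, 0, 0, 25], [0, 0, 0.7, 0, 0, 0, 25], [0, 0, 0.7, 0, 0, 0, 25], [0, 0, 0.7, 0, 0, 0, 25], [0, 0, 0.7, 0, 0, 0, 25], [0, 0, 0.7, 0, 0, 0, 25], [0, 0, 0.7, 0, 0, 0, 25]]

```text
time_s: 10.45
eef_pos: [0.5211, -0.2209, 0.0968]
eef_rot: [-0.0, 0.991, -0.132, 0.0]
wrist_force: [-0.6, 0.1, -0.7]
opening: 0.424
grasp_force: 60.3
```

jog_arm:
  series:
    - [[0, 0, 0.5, 0, 0, 0, 25], [0, 0, 0.5, 0, 0, 0, 25], [0, 0, 0.5, 0, 0, 0, 25], [0, 0, 0.5, 0, 0, 0, 25], [0, 0, 0.5, 0, 0, 0, 25], [0, 0, 0.5, 0, 0, 0, 25], [0, 0, 0.4, 0, 0, 0, 25], [0, 0, 0.3, 0, 0, 0, 25], [0, 0, 0.2, 0, 0, 0, 25], [0, 0, 0, 0, 0, 0, 25]]

```text
time_s: 11.45
eef_pos: [0.5215, -0.2212, 0.0938]
eef_rot: [0.0, 0.991, -0.132, 0.0]
wrist_force: [-1.4, 0.5, 5.6]
opening: 0.427
grasp_force: 61.0
```

```bash
python3 chk.py .062 .085 low
```

```text
[ 0.5215 -0.2212  0.0938] 0.4265528879829366 [-1.4  0.5  5.6]
size [173.4 136.4] centre 490.1 -216.0 yaw deg -15.11 rowO [ 0.52   -0.2241]
 jar -1 139 local mid [  2.5 -31.4] mean [  2.9 -41.5] ext [28.2 52. ] z 0.0574
 jar 1 201 local mid [ 0.2 32.9] mean [ 0.2 38.4] ext [35.5 54.8] z 0.0577
scene can [ 0.519  -0.2231] 66 local [-1.3  0.6] rms 0.0026
scene can [ 0.5192 -0.223 ] 56 local [-1.1  0.8] rms 0.0009
size [177.1 137.2] centre 491.1 -213.3 yaw deg -14.72 rowO [ 0.5211 -0.2211]
 jar -1 56 local mid [ -4.5 -33.5] mean [ -4.4 -41.5] ext [28.9 53.8] z 0.0577
 jar 1 118 local mid [-3.4 32.7] mean [-4.2 36.1] ext [32.4 54.7] z 0.0577
side can [ 0.5207 -0.2217] 52 local [-0.2 -0.7] rms 0.0013
side can [ 0.5205 -0.2216] 56 local [-0.5 -0.6] rms 0.0015
```

Force has risen to +6 N at TCP z 0.0938. The grasp height implies floor contact at 0.0858 + 0.008 = 0.0938. One small probe will confirm it.

jog_arm:
  series:
    - [[0, 0, 0.4, 0, 0, 0, 25], [0, 0, 0.4, 0, 0, 0, 25], [0, 0, 0, 0, 0, 0, 25], [0, 0, 0, 0, 0, 0, 25], [0, 0, 0, 0, 0, 0, 25], [0, 0, 0, 0, 0, 0, 25], [0, 0, 0, 0, 0, 0, 25], [0, 0, 0, 0, 0, 0, 25], [0, 0, 0, 0, 0, 0, 25], [0, 0, 0, 0, 0, 0, 25]]

```text
time_s: 12.55
eef_pos: [0.5217, -0.2213, 0.0937]
eef_rot: [0.0, 0.991, -0.132, 0.001]
wrist_force: [-3.2, 2.4, 11.1]
opening: 0.425
grasp_force: 61.6
```

It's a hard stop, so the can is on the floor. I'll relieve the preload, open slowly and retreat straight up.

jog_arm:
  series:
    - [[0, 0, -0.8, 0, 0, 0, 25], [0, 0, -0.6, 0, 0, 0, 25], [0, 0, 0, 0, 0, 0, 36], [0, 0, 0, 0, 0, 0, 38], [0, 0, 0, 0, 0, 0, 41], [0, 0, 0, 0, 0, 0, 46], [0, 0, 0, 0, 0, 0, 54], [0, 0, 0, 0, 0, 0, 64], [0, 0, 0, 0, 0, 0, 74], [0, 0, 0, 0, 0, 0, 74]]

```text
time_s: 13.55
eef_pos: [0.5211, -0.221, 0.0935]
eef_rot: [-0.0, 0.991, -0.132, 0.0]
wrist_force: [-0.6, 0.4, 0.1]
opening: 0.866
grasp_force: 0.0
```

jog_arm:
  series:
    - [[0, 0, 0, 0, 0, 0, 74], [0, 0, -5, 0, 0, 0, 74], [0, 0, -15, 0, 0, 0, 74], [0, 0, -30, 0, 0, 0, 74], [0, 0, -40, 0, 0, 0, 74], [0, 0, -40, 0, 0, 0, 74], [0, 0, -30, 0, 0, 0, 74], [0, 0, -10, 0, 0, 0, 74], [0, 0, 0, 0, 0, 0, 74], [0, 0, 0, 0, 0, 0, 74]]

```text
time_s: 14.55
eef_pos: [0.5205, -0.2206, 0.2624]
eef_rot: [-0.0, 0.991, -0.132, -0.001]
wrist_force: [-0.1, 0.1, -0.2]
opening: 0.865
grasp_force: 0.0
```

```bash
python3 chk.py .062 .11 fin; python3 -c "
import cv2,numpy as np
from h import *
a=cv2.imread('pics/scene_fin.png')[170:290,150:310];b=cv2.imread('pics/side_fin.png')[130:250,320:480]
cv2.imwrite('pics/fin2.png',np.hstack([cv2.resize(k,(400,300),interpolation=2) for k in(a,b)]))
for n,zb in(('scene',.0015),('side',-.0005)):
    W=cloud(ctrl.camera(n)).reshape(-1,3)-[0,0,zb];k=W[(np.hypot(W[:,0]-.521,W[:,1]+.222)<.025)&(W[:,2]>.14)&(W[:,2]<.175)];print(n,'cap',np.median(k,0),np.percentile(k[:,2],[90,98]))"
```

```text
[ 0.5205 -0.2206  0.2624] 0.8648811576804435 [-0.1  0.1 -0.2]
size [174.5 137.2] centre 490.1 -216.1 yaw deg -14.77 rowO [ 0.5201 -0.224 ]
 jar -1 145 local mid [  1.3 -32.5] mean [  2.6 -41.4] ext [31.7 53.8] z 0.0573
 jar 1 197 local mid [ 0.1 33.1] mean [ 0.5 39.2] ext [34.9 56.1] z 0.0577
scene can [ 0.5187 -0.2235] 132 local [-1.4  0.1] rms 0.0008
scene can [ 0.5188 -0.2238] 145 local [-1.2 -0.1] rms 0.0009
size [176.7 138. ] centre 490.7 -214.7 yaw deg -14.61 rowO [ 0.5207 -0.2225]
 jar -1 54 local mid [ -3. -31.] mean [ -4.3 -40.7] ext [30.7 51.3] z 0.0575
 jar 1 119 local mid [-2.7 33.7] mean [-4.7 37.2] ext [33.8 55.7] z 0.0578
side can [ 0.5205 -0.2224] 116 local [-0.2  0.1] rms 0.0014
side can [ 0.5208 -0.2224] 123 local [0.  0.2] rms 0.0015
scene cap [ 0.52506077 -0.22021419  0.15500443] [0.15810825 0.15892751]
side cap [ 0.51780931 -0.21485256  0.15245336] [0.15783024 0.15860905]
```

View pics/fin2.png

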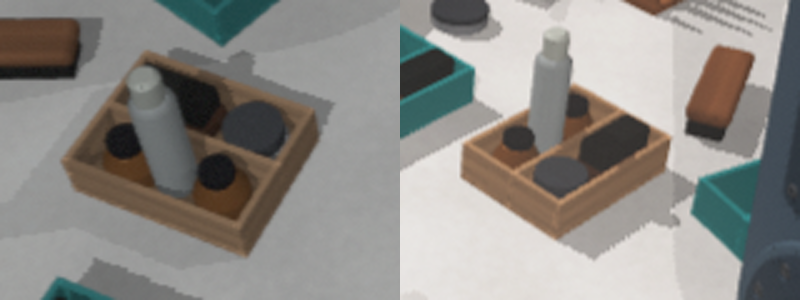

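The can stands upright between the jars, at about (160,140) in the left half. Its cap top is at 0.158 m, which is the 8 mm floor plus 150 mm. Both jars are upright with their lids at 58 mm, and the gripper is clear.

```bash
python3 -c "
from bench import ctrl
print(ctrl.hand_in())"
```

```text
the job is handed in; nothing more can be done
None
```

The tall slim can is standing upright on the floor of the jar row between the two jars, both jars are still standing, and the job was handed in at about 15 s of the 38 s allowed.

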